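Hardness test of a rubber forming pad on a jeweller's bench

TASK

Test the rubber forming pad lying under the bench hardness tester: press the tester's cap down gently until its steel foot sits flat on the pad, hold it there for about a second so that the sprung pin drives the pointer to its reading, and let the cap rise again without crushing the pad. Then slide the aluminium marker along the scale until its index lines up with the pointer, and leave the other things on the bench where they are.

Things in the scene. Friction and masses are not known exactly. Their poses are not given: they have to be found in the camera images.
- tester: Bench hardness tester, fixed. Grey base 140 x 300 x 12 mm; press under an arch 100 mm high on two posts, 52 mm either side (along y) of the press axis; on the -y side a grey readout case 80 x 115 mm, 85 mm high, centred 160 mm from that axis. Origin: on the press axis, underside of the base. y runs along the scale, from case to press; x across; z up.
- cap_top (a point): Top centre of the black push cap, 36 mm across, 165 mm above the bench at rest. Push straight down. It has its own spring on the press rod (4 N/mm, 6 mm travel); the rod goes down up to 34 mm against a light return spring (2 to 4 N) and rises by itself. With 14 to 20 N on the cap (springs counted) the foot bears well on the pad; over 23 N can crush the pad.
- foot_face (a point): Centre of the foot's underside (58 mm above the bench at rest). A sprung pin, 6 mm thick, stands 8 mm out of it; the rubber pushes it back into the foot (0.6 N/mm), more on harder rubber, and that travel, 8 times enlarged, drives the pointer. The reading is right only once the foot is flat on the pad, where the foot and pointer stop.
- pointer_tip (a point): Tip of the black pointer blade, 3 mm wide, on the white scale on top of the case, 88 mm above the bench. Starts within 5 mm of the scale's zero (110 mm from the press axis); the pin drives it away from the press (tester's -y) to 18 to 60 mm from zero, and it stays at the highest reading. It cannot be moved by hand. Axes as the tester's.
- rider_index (a point): Tip of the marker's index blade, 3 mm wide, 88 mm above the bench, running just beside the pointer's tip. It lines up when index tip and pointer tip are at the same place along the scale (tester's y). Axes as the tester's.
- rider_grip (a point): Grip point of the marker: an upright aluminium fin, 14 mm along the scale, 26 mm across, 42 mm high (top 128 mm above the bench), on the robot's side of the case top. The point is mid-fin, 111 mm up, level with the index along the scale. It slides along tester's y (1.5 N friction, 85 mm travel), stays where left, and starts 60 to 78 mm from zero.
- mandrel: Bystander: a tapered steel ring stick on a round foot, 72 mm across and 190 mm high. Origin: centre of its underside. Leave alone.
- jar: Bystander: white jar with aluminium lid, 64 mm across and 62 mm high. Origin: centre of its underside. Leave alone.
- mallet: Bystander: a small hammer, 220 mm long, lying on the bench. Origin under its middle. Leave alone.
- rack: Wooden rest with five spare rubber pads on it, 300 x 72 x 12 mm, fixed to the bench. Origin: centre of its underside. Leave alone.
- foot: Steel press foot, a flat disc of 36 mm diameter and 8 mm thick under the press rod; origin at the centre of its underside, 58 mm above the bench at rest. Below it lies the rubber pad to test: a disc 50 mm across, 16 to 36 mm thick on the 12 mm base between three studs, hardness unknown. The foot meets it after 10 to 30 mm of travel. (foot_c0 is this disc.)

How it is judged:
On the way, in this order (a step that is already met when the one before it is completed fails the run):
1. the foot bears on the pad with more than 3 N for half a second (contact force between foot_c0 and anything else above 3 N), for 0.5 s.
2. the press is let up again, foot clear of the pad (height (world z) of foot_face above 0.053 m), for 0.1 s.
3. the marker's index stands within 3 mm of the pointer tip along the scale (y of rider_index in the frame of pointer_tip between -0.003 and 0.003 m), for 0.2 s.
At the end, for the whole second after the job is handed in: The press is back up (foot more than 53 mm above the bench), the pointer stands at its reading (more than 15 mm from the scale's zero) and the marker's index stands within 3 mm of the pointer tip along the scale (all of step 3 and y of pointer_tip in the frame of tester below -0.125 m and height (world z) of foot_face above 0.053 m); the robot touches nothing.
It fails at once if the pad is crushed: the foot bears on it with more than 18 N (contact force between foot_c0 and anything else above 18 N).
It fails at once if the ring stick, the jar or the hammer is moved by more than 20 mm (distance of any of mandrel, jar, mallet from where it was at the start of the episode above 0.02 m).
It also fails if it takes over 58 s, if anything falls off the work surface, if the arm or the gripper's body presses on something with over 40 N, if the wrist force passes 120 N, or if a joint passes its speed limit or range.

ROBOT

A 6-joint arm with a two-finger parallel gripper is mounted at the origin on the work surface. World frame = base frame: x ahead of the robot, y to its left, z up, the work surface at z = 0. Lengths are in m, angles in rad, forces in N, time in s.
With the tool pointing down it reaches from about 0.4 to 0.825 m from the base axis. Payload 7 kg.
Tool frame: the origin (TCP) lies midway between the tips of the shut fingers; the grasp point (between the pads) lies 19 mm behind it; z points along the fingers, y is the line along which they close (so a half turn about z gives the same grasp; the last joint's range is limited). The gripper opens to 88 mm and grips with 3 to 60 N. Pads are 19 mm wide; open, the fingers measure 130 mm over their backs; the gripper's body (78 mm by 193 mm) begins 47 mm behind the grasp point.
Start: joints at [-0.983, 0.359, 0.012, 0, -1.224, -0.288], TCP at [0.199, -0.645, 0.195] pointing down, gripper open.
Joint ranges: [-3.07, 3.07], [-1.43, 2.12], [-1.02, 1.25], [-3.03, 1.67], [-3.05, -0], [-3.03, 3.03]. Speed limits (rad/s): [2.39, 2.39, 3.01, 3.14, 3.14, 3.14].

INTERFACE

Orientations are given as [roll, pitch, yaw] about the fixed x, y, z axes, in that order (R = Rz(yaw) Ry(pitch) Rx(roll)).
In Python, from station import get_state, grab_frame, calibration, job_done, boxes_of, regions_of, spot_point gives the robot as it stands. The module is installed in compiled form; this text tells all that it offers.
- The arm moves only by the tool arm_command, never from a script. Its argument "commands" is a list of rows, each an object of numbers: "tx", "ty", "tz": the shift along the tool's x, y, z each as a share of 25 cm, from -1 to 1; "twist": the turn about the tool's z as a share of 180 degrees, from -1 to 1. A call has exactly 8 rows; each row is the pose to reach, as a shift and turn from the pose commanded when the call began, along the tool's axes at that moment, turning the shorter way round; what a row does not reach only later rows make up. A row lasts 1/12 s, in which the tool goes at most 41.7 mm and 7.16 degrees, less where a joint would pass 70% of its speed; a pose out of reach is approached as far as the arm can. A call with a number of a shift or a turn outside -1 to 1 is refused whole. A call with a gripper value outside its range is refused whole. "claw" is the opening, from 0 (shut) to 1 (fully open), set as the call begins (left out, the last holds). The fingers move at their own pace and stop on an object; "grip_force" is the grip in N (left out, the last holds). Time passes only in rows, so rows that repeat a pose let the fingers close, or fill a call up. It gives the time, the measured TCP pose, the force, the opening and the grip force at its end, in the units of the state.
- get_state(): the state, without advancing time (a new reading comes with each control period).
- grab_frame(name): name is "scene" or "top" or "wrist"; returns the picture (400x640x3 uint8, red, green, blue); there is no depth.
- calibration(name): a dict with "camera_matrix" (3x3 intrinsics, pixels), "extrinsics" (4x4, takes a point from camera to world coordinates). Camera axes: x right, y down, z forward; pixel columns grow to the right and rows downward; lengths in m; the calibration is good to about 2 mm. A picture is of the moment at which its call begins: read the wrist's pose just before it. calibration takes no time and is no camera call; for the wrist camera it gives the pose at the moment of the call.
- job_done(): hands the job in; it is judged then, once.
Trained networks look in the newest picture that a camera, given by its name, has taken for a name from the list of things; names that differ only in an ending like _2 or _b are one class to them, and where a whole thing is asked for, a point or a joint stands for the part that bears it (a point fixed in the world has none). Each returns a list of dicts, best first, with "score" (0 to 1); they miss things now and then, are a little off and sometimes report something else, mostly with a low value. They report only what shows in the picture. A call takes as long as a camera call.
- boxes_of(query, camera): "rect" ([left, top, right, bottom] in pixels, round what is visible of it).
- regions_of(query, camera): "region" (400x640 bool, what is visible of it) and "rect" ([left, top, right, bottom] in pixels, round what is visible of it).
- spot_point(query, camera): "uv" ([column, row] in pixels: a listed point, or the origin of a listed thing).
The state is a dict: "t": time; "q": joint angles; "qd": joint speeds; "joint_efforts": joint torques, N m; "eef_pos": TCP position; "ee_rot": TCP orientation; "force": force on the tool from outside, world axes, zero at the start; "moment": the same for the moment, N m; "width": finger opening in m; "gripper_force": force on a finger pad.
Only numpy, scipy, OpenCV 4.12 (cv2) and the standard library are available. Lean on these libraries where they do the work, as an engineer would, in place of code of your own. Each camera call takes 0.05 s, during which the arm holds its last target. There are 200 camera calls.

## Working session

There is one attempt and no reset: what is moved stays moved. The work goes in short steps, Python scripts to look and compute and a tool call to move; the robot and the scene stay as the last step left them, time stands still between calls to the robot, and variables do not carry over. Pictures are saved under pics/ and viewed, at most 10 in all, crops included, and the job is handed in when it is done.

Besides the shell and the picture viewer there is one more tool, called after "Call:" in YAML: its name, and indented under it one key for each argument. arm_command: Moves the arm, as the interface text tells. Shift numbers are shares of 25 cm and turn numbers shares of 180 degrees, none past 1 either way. Its arguments: {"type":"object","properties":{"commands":{"type":"array"},"claw":{"type":"number"},"grip_force":{"type":"number"}},"required":["commands"]}

```bash
mkdir -p pics; cat > h.py <<'E'
import numpy as np, cv2
from station import *
def ray(cam,uv,z):
    c=calibration(cam);K=np.array(c["camera_matrix"]);T=np.array(c["extrinsics"])
    d=T[:3,:3]@np.linalg.inv(K)@np.array([uv[0],uv[1],1.]);o=T[:3,3]
    return o+d*(z-o[2])/d[2]
def save(cam,n):
    cv2.imwrite(f"pics/{n}.png",cv2.cvtColor(grab_frame(cam),cv2.COLOR_RGB2BGR))
E
python3 - <<'E'
from h import *
s=get_state();print(s["t"],s["eef_pos"],s["ee_rot"],s["force"],s["width"])
a=grab_frame("scene");b=grab_frame("top")
cv2.imwrite("pics/a.png",cv2.cvtColor(a,cv2.COLOR_RGB2BGR));cv2.imwrite("pics/b.png",cv2.cvtColor(b,cv2.COLOR_RGB2BGR))
for cam in("top","scene"):
    for n,z in(("cap_top",.165),("pointer_tip",.088),("rider_index",.088),("rider_grip",.111),("tester",0),("mandrel",0),("jar",0),("mallet",0)):
        r=spot_point(n,cam)[:2]
        print(cam,n,[(round(x["score"],2),np.round(x["uv"],1),ray(cam,x["uv"],z).round(4)) for x in r])
E
```

```text
0.0 [ 0.19916997 -0.64439933  0.19383221] [ 3.13997946e+00 -1.18211450e-04 -2.84193928e+00] [ 0.24617219  0.09003942 -0.42780893] 0.08754712098671075
top cap_top [(0.69, array([296.9, 233.2]), array([0.5206, 0.077 , 0.165 ]))]
top pointer_tip [(0.43, array([298.8, 233. ]), array([0.5204, 0.0795, 0.088 ]))]
top rider_index [(0.59, array([363.4, 216.5]), array([ 0.565 , -0.0989,  0.088 ]))]
top rider_grip [(0.53, array([365.9, 221.4]), array([ 0.551 , -0.1037,  0.111 ])), (0.36, array([363.7, 215.2]), array([ 0.5677, -0.098 ,  0.111 ]))]
top tester [(0.88, array([301.7, 233. ]), array([0.5197, 0.0792, 0.    ]))]
top mandrel [(0.81, array([439. , 258.4]), array([ 0.4436, -0.3254,  0.    ]))]
top jar [(0.75, array([431.2, 195.4]), array([ 0.6297, -0.3077,  0.    ])), (0.69, array([321.8, 143.9]), array([0.7893, 0.018 , 0.    ]))]
top mallet [(0.59, array([323.1, 145.6]), array([0.784, 0.014, 0.   ])), (0.2, array([207.2, 227.2]), array([0.5383, 0.3649, 0.    ]))]
scene cap_top [(0.48, array([362.5, 185.2]), array([0.5227, 0.073 , 0.165 ])), (0.32, array([306.2, 174.6]), array([ 0.5875, -0.0586,  0.165 ]))]
scene pointer_tip []
scene rider_index [(0.44, array([299.7, 186.4]), array([ 0.5703, -0.1014,  0.088 ]))]
scene rider_grip [(0.55, array([305.8, 176.1]), array([ 0.547, -0.1  ,  0.111]))]
scene tester [(0.9, array([355. , 233.5]), array([0.5378, 0.0724, 0.    ])), (0.44, array([448.2, 289.8]), array([0.5294, 0.3569, 0.    ]))]
scene mandrel [(0.67, array([279.2, 157.8]), array([ 0.4453, -0.3183,  0.    ]))]
scene jar [(0.89, array([236.3, 190.7]), array([ 0.6418, -0.2985,  0.    ]))]
scene mallet [(0.69, array([360.1, 216.3]), array([0.4771, 0.0414, 0.    ])), (0.61, array([271.9, 276.4]), array([0.7895, 0.0115, 0.    ]))]
```

View pics/b.png

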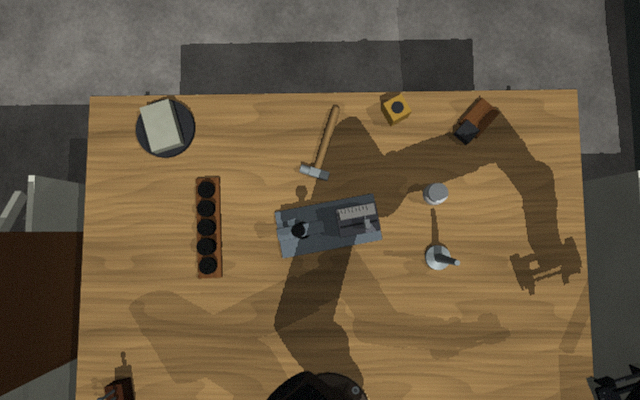

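View pics/a.png

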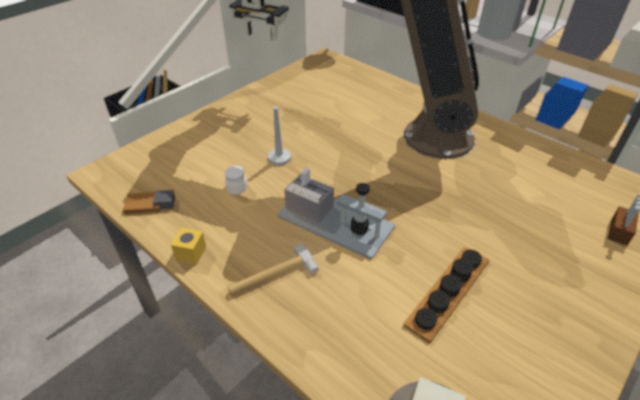

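Call:
arm_command:
  commands:
    - {"tx": 0,"ty": 0,"tz": -0.16,"twist": 0}
    - {"tx": 0,"ty": 0,"tz": -0.32,"twist": 0}
    - {"tx": -0.08,"ty": 0.08,"tz": -0.44,"twist": 0.02}
    - {"tx": -0.18,"ty": 0.18,"tz": -0.52,"twist": 0.048}
    - {"tx": -0.28,"ty": 0.28,"tz": -0.56,"twist": 0.048}
    - {"tx": -0.38,"ty": 0.38,"tz": -0.6,"twist": 0.048}
    - {"tx": -0.49,"ty": 0.49,"tz": -0.6,"twist": 0.048}
    - {"tx": -0.6,"ty": 0.6,"tz": -0.6,"twist": 0.048}
  claw: 0

```text
t: 1.57
eef_pos: [0.2989, -0.456, 0.3456]
ee_rot: [-3.14, 0.001, -2.993]
force: [1.2, 0.9, -0.1]
width: 0.0399
gripper_force: 0.0
```

```bash
python3 - <<'E'
from h import *
s=get_state();p=np.array(s["eef_pos"]);print(s["t"],p,s["ee_rot"])
from scipy.spatial.transform import Rotation as R
M=R.from_euler("xyz",s["ee_rot"]).as_matrix()
print(M.T@(np.array([.53,-.03,.35])-p)/.25)
E
```

```text
1.5667 [ 0.298877   -0.45599319  0.34560757] [-3.14028510e+00  1.22069152e-03 -2.99317437e+00]
[-1.16632215  1.54850887 -0.0181708 ]
```

Call:
arm_command:
  commands:
    - {"tx": -0.1,"ty": 0.13}
    - {"tx": -0.2,"ty": 0.26}
    - {"tx": -0.3,"ty": 0.39}
    - {"tx": -0.4,"ty": 0.52}
    - {"tx": -0.5,"ty": 0.65}
    - {"tx": -0.6,"ty": 0.78}
    - {"tx": -0.68,"ty": 0.9}
    - {"tx": -0.76,"ty": 1.0}

```text
invalid input
```

Call:
arm_command:
  commands:
    - {"tx": -0.1,"ty": 0.13}
    - {"tx": -0.2,"ty": 0.26}
    - {"tx": -0.3,"ty": 0.4}
    - {"tx": -0.4,"ty": 0.55}
    - {"tx": -0.4,"ty": 0.55}
    - {"tx": -0.4,"ty": 0.55}
    - {"tx": -0.4,"ty": 0.55}
    - {"tx": -0.4,"ty": 0.55}

```text
invalid input
```

```bash
python3 - <<'E'
from h import *
s=get_state();print(s["t"],s["eef_pos"],s["ee_rot"],s["force"])
save("wrist","c")
for n,z in(("cap_top",.165),("pointer_tip",.088),("rider_index",.088),("rider_grip",.111),("tester",0)):
    r=spot_point(n,"wrist")[:2]
    print(n,[(round(x["score"],2),np.round(x["uv"],1),ray("wrist",x["uv"],z).round(4)) for x in r])
E
```

```text
1.5667 [ 0.298877   -0.45599319  0.34560757] [-3.14028510e+00  1.22069152e-03 -2.99317437e+00] [ 1.22045155  0.89304044 -0.07238265]
cap_top []
pointer_tip []
rider_index []
rider_grip []
tester [(0.62, array([542., 300.]), array([0.5262, 0.0765, 0.    ]))]
```

View pics/c.png

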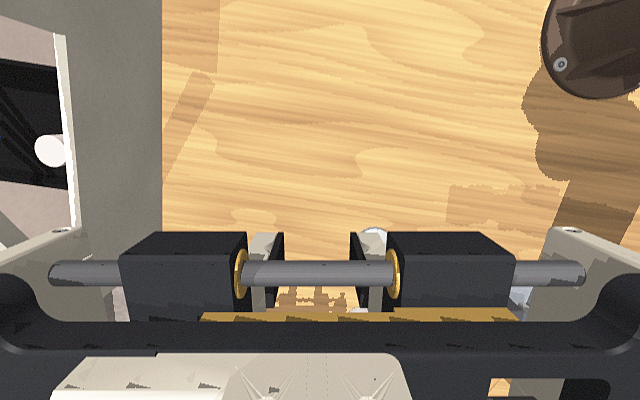

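Call:
arm_command:
  commands:
    - {"tx": -0.12,"ty": 0.1,"tz": 0,"twist": 0}
    - {"tx": -0.24,"ty": 0.2,"tz": 0,"twist": 0}
    - {"tx": -0.36,"ty": 0.3,"tz": 0,"twist": 0}
    - {"tx": -0.48,"ty": 0.4,"tz": 0,"twist": 0}
    - {"tx": -0.6,"ty": 0.5,"tz": 0,"twist": 0}
    - {"tx": -0.72,"ty": 0.6,"tz": 0,"twist": 0}
    - {"tx": -0.84,"ty": 0.7,"tz": 0,"twist": 0}
    - {"tx": -0.96,"ty": 0.8,"tz": 0,"twist": 0}

```text
t: 2.53
eef_pos: [0.5069, -0.2236, 0.3444]
ee_rot: [-3.142, -0.001, -2.995]
force: [1.0, -0.8, 0.7]
width: 0.0005
gripper_force: 0.0
```

Call:
arm_command:
  commands:
    - {"tx": -0.12,"ty": 0.1,"tz": 0,"twist": 0}
    - {"tx": -0.24,"ty": 0.2,"tz": 0,"twist": 0}
    - {"tx": -0.36,"ty": 0.3,"tz": 0,"twist": 0}
    - {"tx": -0.48,"ty": 0.4,"tz": 0,"twist": 0}
    - {"tx": -0.6,"ty": 0.5,"tz": 0,"twist": 0}
    - {"tx": -0.7,"ty": 0.6,"tz": 0,"twist": 0}
    - {"tx": -0.76,"ty": 0.62,"tz": 0,"twist": 0}
    - {"tx": -0.76,"ty": 0.62,"tz": 0,"twist": 0}

```text
t: 3.2
eef_pos: [0.6733, -0.0413, 0.3416]
ee_rot: [-3.141, -0.004, -2.992]
force: [-1.0, -0.1, -1.0]
width: 0.0001
gripper_force: 0.0
```

```bash
python3 - <<'E'
from h import *
s=get_state();print(s["t"],s["eef_pos"],s["ee_rot"],s["force"])
save("wrist","d")
for n,z in(("cap_top",.165),("pointer_tip",.088),("rider_index",.088),("rider_grip",.111),("tester",0)):
    r=spot_point(n,"wrist")[:2]
    print(n,[(round(x["score"],2),np.round(x["uv"],1),ray("wrist",x["uv"],z).round(4)) for x in r])
E
```

```text
3.2 [ 0.67334997 -0.04129113  0.34156492] [-3.14149516 -0.00383759 -2.99201241] [-1.03419557 -0.06403885 -1.0474847 ]
cap_top [(0.71, array([430.1,  77.9]), array([0.5293, 0.0744, 0.165 ])), (0.54, array([287.7,  93.1]), array([ 0.5718, -0.0938,  0.165 ]))]
pointer_tip [(0.43, array([332.2,  91.2]), array([ 0.5533, -0.0377,  0.088 ])), (0.18, array([407.2,  88.8]), array([0.5337, 0.0714, 0.088 ]))]
rider_index [(0.84, array([287.3,  94.4]), array([ 0.5674, -0.1032,  0.088 ])), (0.24, array([429. ,  77.9]), array([0.5143, 0.0996, 0.088 ]))]
rider_grip []
tester [(0.64, array([396.3,  90.3]), array([0.526 , 0.0781, 0.    ]))]
```

View pics/d.png

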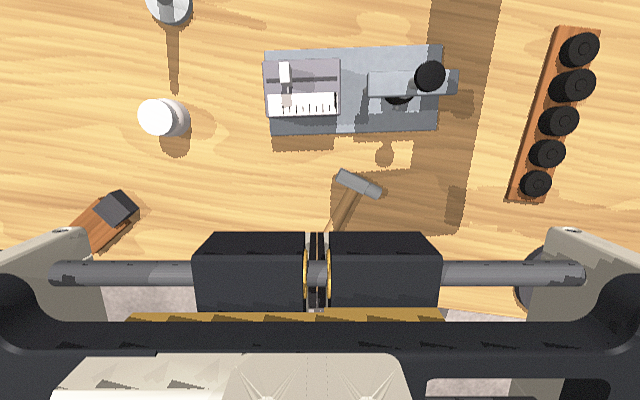

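Call:
arm_command:
  commands:
    - {"tx": 0.1,"ty": 0.1,"tz": 0.06,"twist": -0.0135}
    - {"tx": 0.2,"ty": 0.21,"tz": 0.12,"twist": -0.0135}
    - {"tx": 0.3,"ty": 0.32,"tz": 0.18,"twist": -0.0135}
    - {"tx": 0.4,"ty": 0.43,"tz": 0.24,"twist": -0.0135}
    - {"tx": 0.516,"ty": 0.547,"tz": 0.3,"twist": -0.0135}
    - {"tx": 0.516,"ty": 0.547,"tz": 0.42,"twist": -0.0135}
    - {"tx": 0.516,"ty": 0.547,"tz": 0.54,"twist": -0.0135}
    - {"tx": 0.516,"ty": 0.547,"tz": 0.58,"twist": -0.0135}

```text
t: 4.17
eef_pos: [0.5203, 0.0731, 0.1971]
ee_rot: [3.141, -0.003, -2.95]
force: [0.3, -0.5, -0.8]
width: 0.0008
gripper_force: 0.0
```

```bash
python3 - <<'E'
from h import *
for i in range(3): grab_frame("top"); s=get_state();print(s["t"],s["eef_pos"],s["ee_rot"],s["force"])
save("scene","e")
im=cv2.imread("pics/e.png")[110:270,260:440];cv2.imwrite("pics/e2.png",cv2.resize(im,None,fx=3.5,fy=3.5,interpolation=2))
E
```

```text
4.2167 [0.52049412 0.07269537 0.19664421] [-3.1412422  -0.00456763 -2.95073451] [-0.01903206 -0.76887002 -1.87633232]
4.2667 [0.52191043 0.0726995  0.19879368] [-3.14076374e+00 -2.72639266e-03 -2.95083731e+00] [0.76032216 0.01859362 0.32831923]
4.3167 [0.52325798 0.07294378 0.2004531 ] [-3.14083222e+00 -1.63885233e-04 -2.95079584e+00] [-0.11695949 -0.11059726  0.39028776]
```

View pics/e2.png

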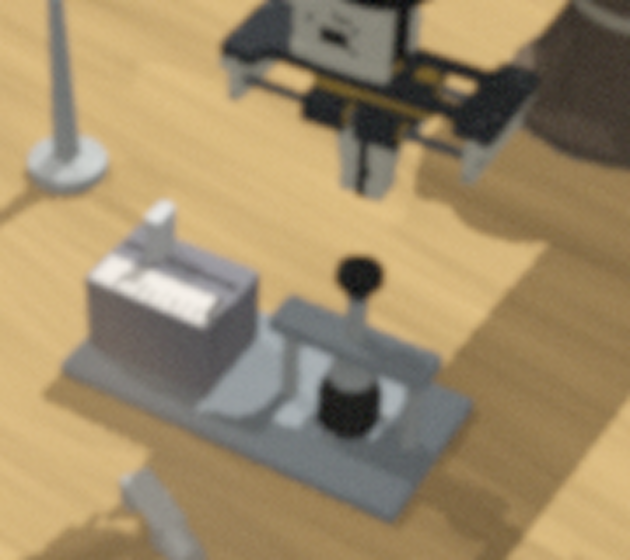

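Call:
arm_command:
  commands:
    - {"tx": 0,"ty": 0,"tz": 0.05,"twist": 0}
    - {"tx": 0,"ty": 0,"tz": 0.1,"twist": 0}
    - {"tx": 0,"ty": 0,"tz": 0.12,"twist": 0}
    - {"tx": 0,"ty": 0,"tz": 0.135,"twist": 0}
    - {"tx": 0,"ty": 0,"tz": 0.15,"twist": 0}
    - {"tx": 0,"ty": 0,"tz": 0.16,"twist": 0}
    - {"tx": 0,"ty": 0,"tz": 0.17,"twist": 0}
    - {"tx": 0,"ty": 0,"tz": 0.17,"twist": 0}

```text
t: 5.03
eef_pos: [0.523, 0.0737, 0.1572]
ee_rot: [-3.142, -0.0, -2.95]
force: [0.1, 0.2, -0.5]
width: 0.0004
gripper_force: 0.0
```

```bash
cat > f.py <<'E'
from h import *
F=[];P=[]
for i in range(5): grab_frame("top"); s=get_state();F.append(s["force"]);P.append(s["eef_pos"])
print(s["t"],np.round(P[-1],4),np.round(s["ee_rot"],3),np.round(F,1)[:,2],np.mean(F,0))
E
python3 f.py
```

```text
5.2833 [0.5231 0.0738 0.1575] [ 3.142  0.    -2.95 ] [ 0.8  0.3  0.6 -1.1  0.1] [ 0.38511259 -0.15235437  0.116888  ]
```

```bash
python3 - <<'E'
from h import *
save("scene","g")
im=cv2.imread("pics/g.png")[110:270,260:440];cv2.imwrite("pics/g2.png",cv2.resize(im,None,fx=3.5,fy=3.5,interpolation=2))
c=calibration("scene");K=np.array(c["camera_matrix"]);T=np.linalg.inv(c["extrinsics"])
for p in([.5231,.0738,.1575],[.525,.075,.165],[.525,.075,.058]):
    q=K@(T@np.r_[p,1])[:3];q=q[:2]/q[2];print(q,(q-[260,110])*3.5)
E
```

```text
[362.44757119 187.66964923] [358.56649917 271.8437723 ]
[362.53892746 186.00591339] [358.88624611 266.02069687]
[359.97799261 216.38923042] [349.92297412 372.36230647]
```

View pics/g2.png

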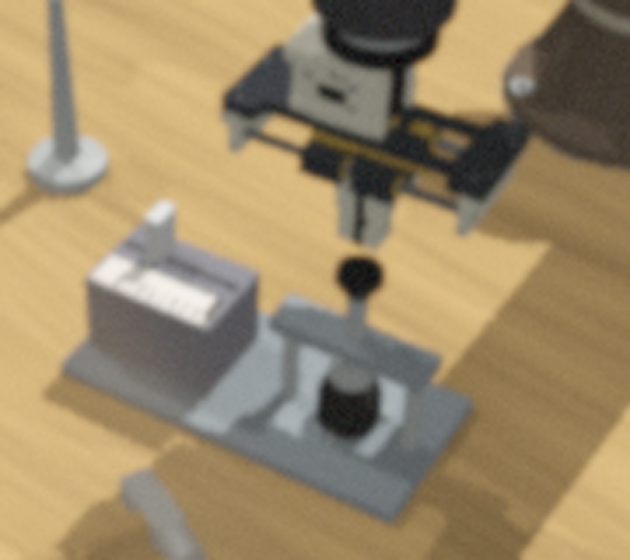

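```bash
python3 - <<'E'
from h import *
print(ray("scene",(365.1,179.1),.1575),ray("scene",(365.1,179.1),.185))
c=calibration("scene");print(np.round(c["extrinsics"],3))
c=calibration("wrist");print(np.round(c["extrinsics"],3),c["camera_matrix"][0])
K=np.array(c["camera_matrix"]);T=np.linalg.inv(c["extrinsics"])
s=get_state();q=K@(T@np.r_[s["eef_pos"],1])[:3];print(q[:2]/q[2])
t=grab_frame("top");w=grab_frame("wrist")
m=np.vstack([cv2.resize(t[180:290,200:420],None,fx=2.5,fy=2.5,interpolation=2),cv2.resize(w[0:340,:],(550,292))])
cv2.imwrite("pics/h.png",cv2.cvtColor(m,cv2.COLOR_RGB2BGR))
E
```

```text
[0.492793   0.05828109 0.1575    ] [0.51924691 0.07684183 0.185     ]
[[-0.672  0.505 -0.541  1.242]
 [ 0.74   0.461 -0.489  0.584]
 [ 0.002 -0.729 -0.684  0.937]
 [ 0.     0.     0.     1.   ]]
[[-0.191  0.944  0.268  0.452]
 [ 0.982  0.183  0.052  0.06 ]
 [-0.     0.273 -0.962  0.347]
 [ 0.     0.     0.     1.   ]] [281.24841819   0.         316.51913229]
[316.43132108 225.98663146]
```

View pics/h.png

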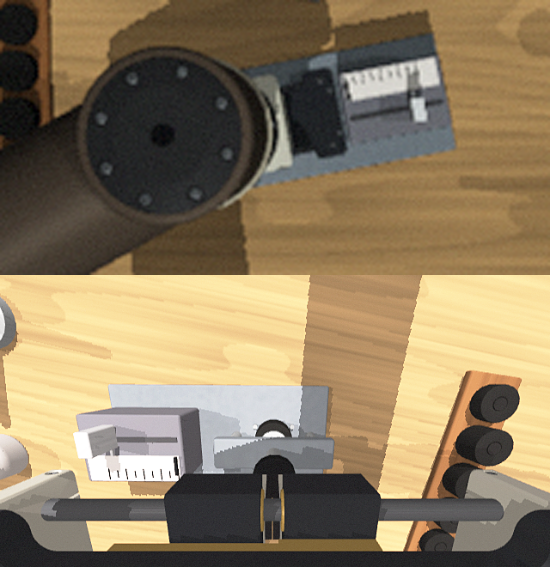

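Call:
arm_command:
  commands:
    - {"tx": -0.012,"ty": 0,"tz": 0.005,"twist": 0}
    - {"tx": -0.012,"ty": 0,"tz": 0.01,"twist": 0}
    - {"tx": -0.012,"ty": 0,"tz": 0.015,"twist": 0}
    - {"tx": -0.012,"ty": 0,"tz": 0.02,"twist": 0}
    - {"tx": -0.012,"ty": 0,"tz": 0.025,"twist": 0}
    - {"tx": -0.012,"ty": 0,"tz": 0.03,"twist": 0}
    - {"tx": -0.012,"ty": 0,"tz": 0.035,"twist": 0}
    - {"tx": -0.012,"ty": 0,"tz": 0.04,"twist": 0}

```text
t: 6.1
eef_pos: [0.5259, 0.0743, 0.1471]
ee_rot: [-3.142, -0.0, -2.95]
force: [0.4, -0.3, 0.5]
width: 0.0002
gripper_force: 0.0
```

```bash
python3 f.py
```

```text
6.35 [0.5259 0.0743 0.1473] [-3.142 -0.    -2.95 ] [ 0.3  0.2 -0.4 -0.  -0.2] [ 0.1286384  -0.32608277 -0.02614687]
```

Call:
arm_command:
  commands:
    - {"tx": 0,"ty": 0,"tz": 0.005,"twist": 0}
    - {"tx": 0,"ty": 0,"tz": 0.01,"twist": 0}
    - {"tx": 0,"ty": 0,"tz": 0.015,"twist": 0}
    - {"tx": 0,"ty": 0,"tz": 0.02,"twist": 0}
    - {"tx": 0,"ty": 0,"tz": 0.025,"twist": 0}
    - {"tx": 0,"ty": 0,"tz": 0.03,"twist": 0}
    - {"tx": 0,"ty": 0,"tz": 0.035,"twist": 0}
    - {"tx": 0,"ty": 0,"tz": 0.04,"twist": 0}

```text
t: 7.02
eef_pos: [0.5259, 0.0743, 0.1371]
ee_rot: [3.142, -0.0, -2.95]
force: [0.3, 0.1, 0.2]
width: 0.0006
gripper_force: 0.0
```

```bash
python3 f.py; python3 - <<'E'
from h import *
save("scene","i")
im=cv2.imread("pics/i.png")[110:270,260:440];cv2.imwrite("pics/i2.png",cv2.resize(im,None,fx=3.5,fy=3.5,interpolation=2))
E
```

```text
7.2667 [0.526  0.0743 0.1373] [-3.142  0.    -2.95 ] [-0.8 -0.   0.5 -0.7 -0.6] [-0.34960652  0.16019108 -0.32387417]
```

View pics/i2.png

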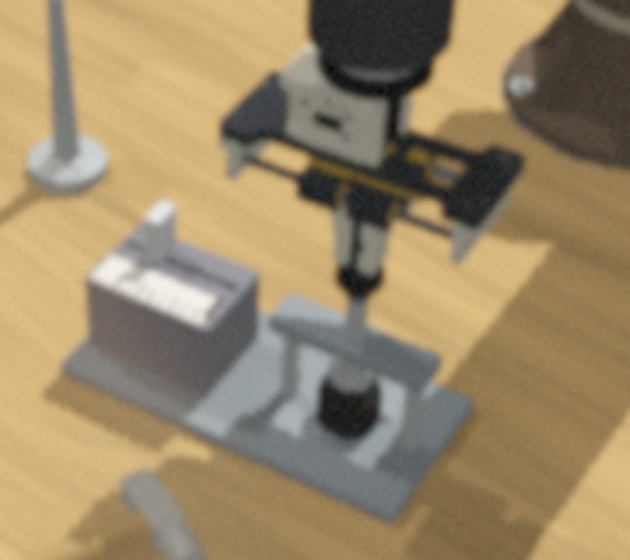

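Call:
arm_command:
  commands:
    - {"tx": 0,"ty": 0,"tz": 0.004,"twist": 0}
    - {"tx": 0,"ty": 0,"tz": 0.008,"twist": 0}
    - {"tx": 0,"ty": 0,"tz": 0.012,"twist": 0}
    - {"tx": 0,"ty": 0,"tz": 0.016,"twist": 0}
    - {"tx": 0,"ty": 0,"tz": 0.02,"twist": 0}
    - {"tx": 0,"ty": 0,"tz": 0.024,"twist": 0}
    - {"tx": 0,"ty": 0,"tz": 0.028,"twist": 0}
    - {"tx": 0,"ty": 0,"tz": 0.028,"twist": 0}

```text
t: 7.98
eef_pos: [0.5259, 0.0743, 0.1301]
ee_rot: [-3.142, -0.0, -2.95]
force: [-0.8, 0.1, 1.5]
width: 0.0006
gripper_force: 0.9
```

```bash
python3 f.py
```

```text
8.2333 [0.526  0.0743 0.1303] [ 3.142  0.    -2.95 ] [1.6 2.2 2.1 1.2 1.9] [-0.42198079  0.31373242  1.79739069]
```

Call:
arm_command:
  commands:
    - {"tx": 0,"ty": 0,"tz": 0.003,"twist": 0}
    - {"tx": 0,"ty": 0,"tz": 0.006,"twist": 0}
    - {"tx": 0,"ty": 0,"tz": 0.009,"twist": 0}
    - {"tx": 0,"ty": 0,"tz": 0.012,"twist": 0}
    - {"tx": 0,"ty": 0,"tz": 0.015,"twist": 0}
    - {"tx": 0,"ty": 0,"tz": 0.018,"twist": 0}
    - {"tx": 0,"ty": 0,"tz": 0.02,"twist": 0}
    - {"tx": 0,"ty": 0,"tz": 0.02,"twist": 0}

```text
t: 8.9
eef_pos: [0.526, 0.0743, 0.1253]
ee_rot: [-3.142, 0.0, -2.95]
force: [-1.4, 0.9, 3.4]
width: 0.0003
gripper_force: 1.7
```

```bash
python3 f.py
```

```text
9.15 [0.526  0.0743 0.1253] [-3.142  0.    -2.95 ] [3.4 4.1 4.2 3.6 3.5] [-1.05053076  0.40776377  3.75268926]
```

Call:
arm_command:
  commands:
    - {"tx": 0,"ty": 0,"tz": 0.002,"twist": 0}
    - {"tx": 0,"ty": 0,"tz": 0.004,"twist": 0}
    - {"tx": 0,"ty": 0,"tz": 0.006,"twist": 0}
    - {"tx": 0,"ty": 0,"tz": 0.008,"twist": 0}
    - {"tx": 0,"ty": 0,"tz": 0.01,"twist": 0}
    - {"tx": 0,"ty": 0,"tz": 0.012,"twist": 0}
    - {"tx": 0,"ty": 0,"tz": 0.012,"twist": 0}
    - {"tx": 0,"ty": 0,"tz": 0.012,"twist": 0}

```text
t: 9.82
eef_pos: [0.526, 0.0743, 0.1223]
ee_rot: [-3.142, 0.0, -2.95]
force: [-1.6, 0.1, 4.4]
width: 0.0007
gripper_force: 2.3
```

```bash
python3 f.py
```

```text
10.0667 [0.526  0.0743 0.1223] [-3.142  0.    -2.95 ] [4.8 4.1 3.7 4.3 4.7] [-1.63533385  0.08689795  4.30851426]
```

Call:
arm_command:
  commands:
    - {"tx": 0,"ty": 0,"tz": 0.002,"twist": 0}
    - {"tx": 0,"ty": 0,"tz": 0.004,"twist": 0}
    - {"tx": 0,"ty": 0,"tz": 0.006,"twist": 0}
    - {"tx": 0,"ty": 0,"tz": 0.008,"twist": 0}
    - {"tx": 0,"ty": 0,"tz": 0.01,"twist": 0}
    - {"tx": 0,"ty": 0,"tz": 0.012,"twist": 0}
    - {"tx": 0,"ty": 0,"tz": 0.012,"twist": 0}
    - {"tx": 0,"ty": 0,"tz": 0.012,"twist": 0}

```text
t: 10.73
eef_pos: [0.526, 0.0743, 0.1194]
ee_rot: [-3.142, 0.0, -2.95]
force: [-2.9, 0.2, 5.3]
width: 0.0004
gripper_force: 2.8
```

```bash
python3 f.py
```

```text
10.9833 [0.526  0.0743 0.1194] [-3.142  0.    -2.95 ] [5.1 5.1 5.1 5.9 6.1] [-1.77272992 -0.39143723  5.45012025]
```

Call:
arm_command:
  commands:
    - {"tx": 0,"ty": 0,"tz": 0.002,"twist": 0}
    - {"tx": 0,"ty": 0,"tz": 0.004,"twist": 0}
    - {"tx": 0,"ty": 0,"tz": 0.006,"twist": 0}
    - {"tx": 0,"ty": 0,"tz": 0.008,"twist": 0}
    - {"tx": 0,"ty": 0,"tz": 0.008,"twist": 0}
    - {"tx": 0,"ty": 0,"tz": 0.008,"twist": 0}
    - {"tx": 0,"ty": 0,"tz": 0.008,"twist": 0}
    - {"tx": 0,"ty": 0,"tz": 0.008,"twist": 0}

```text
t: 11.65
eef_pos: [0.526, 0.0743, 0.1177]
ee_rot: [-3.142, 0.0, -2.95]
force: [-2.6, 0.1, 8.3]
width: 0.0
gripper_force: 4.0
```

```bash
python3 f.py
```

```text
11.9 [0.526  0.0743 0.1177] [-3.142  0.    -2.95 ] [8.3 7.6 7.7 7.6 8.1] [-2.97494531  0.03670657  7.83998093]
```

Call:
arm_command:
  commands:
    - {"tx": 0,"ty": 0,"tz": 0.002,"twist": 0}
    - {"tx": 0,"ty": 0,"tz": 0.004,"twist": 0}
    - {"tx": 0,"ty": 0,"tz": 0.006,"twist": 0}
    - {"tx": 0,"ty": 0,"tz": 0.006,"twist": 0}
    - {"tx": 0,"ty": 0,"tz": 0.006,"twist": 0}
    - {"tx": 0,"ty": 0,"tz": 0.006,"twist": 0}
    - {"tx": 0,"ty": 0,"tz": 0.006,"twist": 0}
    - {"tx": 0,"ty": 0,"tz": 0.006,"twist": 0}

```text
t: 12.57
eef_pos: [0.5261, 0.0743, 0.1166]
ee_rot: [-3.141, 0.001, -2.95]
force: [-4.1, 0.4, 12.1]
width: 0.0003
gripper_force: 6.0
```

```bash
python3 f.py
```

```text
12.8167 [0.5261 0.0743 0.1167] [-3.141e+00  1.000e-03 -2.950e+00] [11.9 13.3 11.8 12.3 11.4] [-4.76804056  0.483049   12.13415564]
```

Call:
arm_command:
  commands:
    - {"tx": 0,"ty": 0,"tz": 0.002,"twist": 0}
    - {"tx": 0,"ty": 0,"tz": 0.004,"twist": 0}
    - {"tx": 0,"ty": 0,"tz": 0.006,"twist": 0}
    - {"tx": 0,"ty": 0,"tz": 0.006,"twist": 0}
    - {"tx": 0,"ty": 0,"tz": 0.006,"twist": 0}
    - {"tx": 0,"ty": 0,"tz": 0.006,"twist": 0}
    - {"tx": 0,"ty": 0,"tz": 0.006,"twist": 0}
    - {"tx": 0,"ty": 0,"tz": 0.006,"twist": 0}

```text
t: 13.48
eef_pos: [0.5261, 0.0743, 0.1156]
ee_rot: [-3.141, 0.001, -2.95]
force: [-6.1, -0.0, 15.7]
width: 0.0003
gripper_force: 8.0
```

```bash
python3 f.py; python3 f.py
```

```text
13.7333 [0.5261 0.0742 0.1156] [-3.141e+00  1.000e-03 -2.950e+00] [16.4 15.5 14.6 15.8 16.4] [-6.69320181 -0.07637029 15.76185577]
13.9833 [0.5261 0.0743 0.1156] [-3.141e+00  1.000e-03 -2.950e+00] [15.6 15.3 16.4 16.1 15.4] [-6.29142543 -0.32865247 15.7674912 ]
```

Call:
arm_command:
  commands:
    - {"tx": 0,"ty": 0,"tz": -0.06,"twist": 0}
    - {"tx": 0,"ty": 0,"tz": -0.16,"twist": 0}
    - {"tx": 0,"ty": 0,"tz": -0.3,"twist": 0}
    - {"tx": -0.05,"ty": -0.06,"tz": -0.44,"twist": 0}
    - {"tx": -0.14,"ty": -0.16,"tz": -0.54,"twist": 0}
    - {"tx": -0.22,"ty": -0.26,"tz": -0.64,"twist": 0}
    - {"tx": -0.3,"ty": -0.36,"tz": -0.74,"twist": 0}
    - {"tx": -0.39,"ty": -0.46,"tz": -0.84,"twist": 0}

```text
t: 14.65
eef_pos: [0.6441, -0.0209, 0.3252]
ee_rot: [3.141, 0.0, -2.95]
force: [1.2, 1.2, 0.7]
width: 0.0005
gripper_force: 0.0
```

Call:
arm_command:
  commands:
    - {"tx": -0.05,"ty": -0.05,"tz": -0.03,"twist": 0}
    - {"tx": -0.08,"ty": -0.08,"tz": -0.06,"twist": 0}
    - {"tx": -0.1,"ty": -0.1,"tz": -0.06,"twist": 0}
    - {"tx": -0.1,"ty": -0.1,"tz": -0.06,"twist": 0}
    - {"tx": -0.1,"ty": -0.1,"tz": -0.06,"twist": 0}
    - {"tx": -0.1,"ty": -0.1,"tz": -0.06,"twist": 0}
    - {"tx": -0.1,"ty": -0.1,"tz": -0.06,"twist": 0}
    - {"tx": -0.1,"ty": -0.1,"tz": -0.06,"twist": 0}
  claw: 0.5

```text
t: 15.32
eef_pos: [0.6722, -0.0391, 0.3392]
ee_rot: [3.141, 0.0, -2.949]
force: [-0.4, 0.1, 0.8]
width: 0.0427
gripper_force: 0.0
```

```bash
python3 - <<'E'
from h import *
s=get_state();print(s["t"],s["eef_pos"],s["ee_rot"],s["force"],s["width"])
save("wrist","k")
for n,z in(("cap_top",.165),("pointer_tip",.088),("rider_index",.088),("rider_grip",.111)):
    r=spot_point(n,"wrist")[:2]
    print(n,[(round(x["score"],2),np.round(x["uv"],1),ray("wrist",x["uv"],z).round(4)) for x in r])
im=cv2.imread("pics/k.png")[35:145,250:460];cv2.imwrite("pics/k2.png",cv2.resize(im,None,fx=3.8,fy=3.8,interpolation=2))
E
```

```text
15.3167 [ 0.67217527 -0.03913946  0.33922794] [ 3.14148703e+00  1.41198790e-04 -2.94932011e+00] [-0.43691062  0.0743295   0.81499545] 0.042720238010334435
cap_top [(0.92, array([436.3,  82.5]), array([0.53  , 0.0796, 0.165 ]))]
pointer_tip [(0.51, array([320.7,  89.5]), array([ 0.5565, -0.0557,  0.088 ])), (0.22, array([407.7,  91.5]), array([0.5348, 0.0701, 0.088 ]))]
rider_index [(0.87, array([288.4,  90.9]), array([ 0.5675, -0.1019,  0.088 ]))]
rider_grip [(0.82, array([286.5,  73.3]), array([ 0.5475, -0.1056,  0.111 ]))]
```

View pics/k2.png

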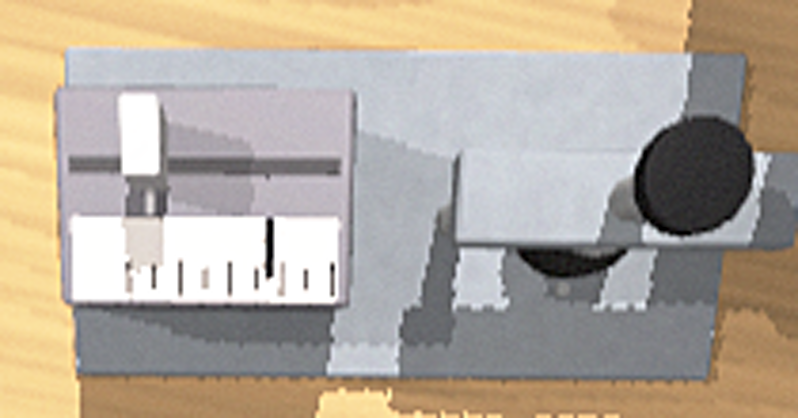

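Call:
arm_command:
  commands:
    - {"tx": 0.13,"ty": -0.04,"tz": 0.05,"twist": 0}
    - {"tx": 0.26,"ty": -0.08,"tz": 0.1,"twist": 0}
    - {"tx": 0.4,"ty": -0.12,"tz": 0.15,"twist": 0}
    - {"tx": 0.53,"ty": -0.167,"tz": 0.22,"twist": 0}
    - {"tx": 0.53,"ty": -0.167,"tz": 0.36,"twist": 0}
    - {"tx": 0.53,"ty": -0.167,"tz": 0.5,"twist": 0}
    - {"tx": 0.53,"ty": -0.167,"tz": 0.64,"twist": 0}
    - {"tx": 0.53,"ty": -0.167,"tz": 0.7,"twist": 0}
  claw: 0.7

```text
t: 16.23
eef_pos: [0.5478, -0.106, 0.1601]
ee_rot: [3.14, -0.004, -2.951]
force: [-1.5, 0.1, -1.0]
width: 0.0611
gripper_force: 0.0
```

```bash
python3 f.py;  python3 - <<'E'
from h import *
save("scene","l")
save("wrist","m")
for c in("scene","wrist"):
  for n,z in(("rider_index",.088),("rider_grip",.111),("pointer_tip",.088)):
    r=spot_point(n,c)[:2]
    print(c,n,[(round(x["score"],2),np.round(x["uv"],1),ray(c,x["uv"],z).round(4)) for x in r])
a=cv2.imread("pics/l.png")[110:230,260:400];b=cv2.imread("pics/m.png")[60:340,130:520]
m=np.hstack([cv2.resize(a,(408,350),interpolation=2),cv2.resize(b,(390,350))]);cv2.imwrite("pics/n.png",m)
E
```

```text
16.4833 [ 0.5517 -0.106   0.1658] [-3.141e+00  2.000e-03 -2.950e+00] [-1.9 -0.2  1.5 -0.1  0.1] [-0.35842702  0.43727586 -0.1236705 ]
scene rider_index [(0.46, array([447. , 289.3]), array([0.597 , 0.3756, 0.088 ])), (0.41, array([298.6, 188. ]), array([ 0.577 , -0.0991,  0.088 ]))]
scene rider_grip [(0.44, array([306.1, 172.6]), array([ 0.5357, -0.1096,  0.111 ]))]
scene pointer_tip []
wrist rider_index []
wrist rider_grip [(0.64, array([319.5, 197.7]), array([ 0.5441, -0.1044,  0.111 ]))]
wrist pointer_tip [(0.52, array([363.8, 212.1]), array([ 0.5561, -0.0569,  0.088 ]))]
```

View pics/n.png

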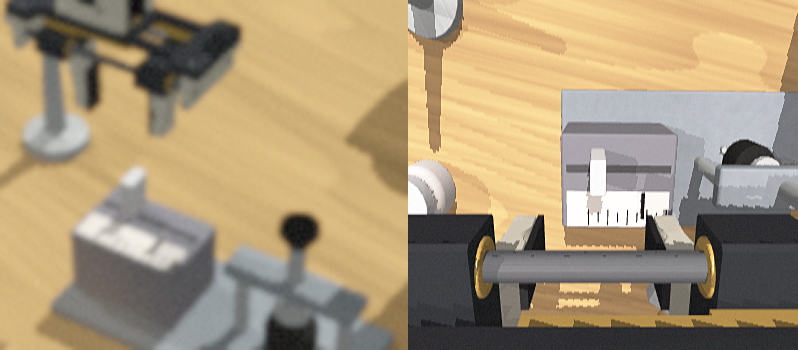

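Call:
arm_command:
  commands:
    - {"tx": 0,"ty": 0.01,"tz": 0.1,"twist": 0}
    - {"tx": 0,"ty": 0.01,"tz": 0.18,"twist": 0}
    - {"tx": 0,"ty": 0.01,"tz": 0.24,"twist": 0}
    - {"tx": 0,"ty": 0.01,"tz": 0.28,"twist": 0}
    - {"tx": 0,"ty": 0.01,"tz": 0.31,"twist": 0}
    - {"tx": 0,"ty": 0.01,"tz": 0.33,"twist": 0}
    - {"tx": 0,"ty": 0.01,"tz": 0.34,"twist": 0}
    - {"tx": 0,"ty": 0.01,"tz": 0.35,"twist": 0}

```text
t: 17.55
eef_pos: [0.5505, -0.1035, 0.0769]
ee_rot: [-3.141, 0.001, -2.95]
force: [0.3, -0.5, 0.7]
width: 0.0612
gripper_force: 0.0
```

```bash
python3 f.py;  python3 - <<'E'
from h import *
for n,z in(("rider_index",.088),("rider_grip",.111),("pointer_tip",.088)):
  for c in("scene","wrist"):
    r=spot_point(n,c)[:1]
    print(c,n,[(round(x["score"],2),np.round(x["uv"],1),ray(c,x["uv"],z).round(4)) for x in r])
E
```

```text
17.8 [ 0.5505 -0.1034  0.0772] [-3.141e+00  1.000e-03 -2.950e+00] [-0.3  0.2  0.7 -0.1 -0.6] [ 0.02828788 -0.08147632 -0.02766802]
scene rider_index [(0.46, array([447. , 289.3]), array([0.597 , 0.3756, 0.088 ]))]
wrist rider_index []
scene rider_grip [(0.44, array([306.1, 172.6]), array([ 0.5357, -0.1096,  0.111 ]))]
wrist rider_grip [(0.64, array([319.5, 197.7]), array([ 0.5201, -0.1075,  0.111 ]))]
scene pointer_tip []
wrist pointer_tip [(0.52, array([363.8, 212.1]), array([ 0.5302, -0.0752,  0.088 ]))]
```

Call:
arm_command:
  commands:
    - {"tx": 0,"ty": 0,"tz": 0,"twist": 0}
    - {"tx": 0,"ty": 0,"tz": 0,"twist": 0}
    - {"tx": 0,"ty": 0,"tz": 0,"twist": 0}
    - {"tx": 0,"ty": 0,"tz": 0,"twist": 0}
    - {"tx": 0,"ty": 0,"tz": 0,"twist": 0}
    - {"tx": 0,"ty": 0,"tz": 0,"twist": 0}
    - {"tx": 0,"ty": 0,"tz": 0,"twist": 0}
    - {"tx": 0,"ty": 0,"tz": 0,"twist": 0}
  claw: 0
  grip_force: 8

```text
t: 18.77
eef_pos: [0.5501, -0.1035, 0.0766]
ee_rot: [-3.142, 0.0, -2.95]
force: [1.1, -0.3, -0.5]
width: 0.0139
gripper_force: 8.0
```

```bash
cat > n.py <<'E'
from h import *
s=get_state();print(s["t"],s["eef_pos"],s["width"],s["force"],s["gripper_force"])
g=grab_frame("wrist");cv2.imwrite("pics/w%d.png"%int(s["t"]*10),cv2.cvtColor(g,cv2.COLOR_RGB2BGR));
for n in("rider_index","rider_grip","pointer_tip"):
    print(n,[(round(x["score"],2),np.round(x["uv"],1)) for x in spot_point(n,"wrist")[:2]])
E
python3 n.py
```

```text
18.7667 [ 0.55008326 -0.10349098  0.0766277 ] 0.013909097209017523 [ 1.1238393  -0.26264133 -0.4660404 ] 8.041061013936996
rider_index []
rider_grip [(0.68, array([317.3, 239. ]))]
pointer_tip []
```

Call:
arm_command:
  commands:
    - {"tx": 0,"ty": 0.03,"tz": 0,"twist": 0}
    - {"tx": 0,"ty": 0.06,"tz": 0,"twist": 0}
    - {"tx": 0,"ty": 0.09,"tz": 0,"twist": 0}
    - {"tx": 0,"ty": 0.12,"tz": 0,"twist": 0}
    - {"tx": 0,"ty": 0.15,"tz": 0,"twist": 0}
    - {"tx": 0,"ty": 0.18,"tz": 0,"twist": 0}
    - {"tx": 0,"ty": 0.192,"tz": 0,"twist": 0}
    - {"tx": 0,"ty": 0.192,"tz": 0,"twist": 0}

```text
t: 19.63
eef_pos: [0.5411, -0.0551, 0.0766]
ee_rot: [3.141, 0.001, -2.949]
force: [2.7, 2.0, -2.6]
width: 0.0142
gripper_force: 8.0
```

```bash
python3 n.py
```

```text
19.6333 [ 0.54105373 -0.05507979  0.07663219] 0.014171412569115317 [ 2.67581475  1.99818596 -2.64269922] 8.007484003901482
rider_index []
rider_grip [(0.84, array([321.3, 237.5]))]
pointer_tip []
```

Call:
arm_command:
  commands:
    - {"tx": 0,"ty": 0,"tz": 0,"twist": 0}
    - {"tx": 0,"ty": 0,"tz": 0,"twist": 0}
    - {"tx": 0,"ty": 0,"tz": 0,"twist": 0}
    - {"tx": 0,"ty": 0,"tz": 0,"twist": 0}
    - {"tx": 0,"ty": 0,"tz": 0,"twist": 0}
    - {"tx": 0,"ty": 0,"tz": -0.1,"twist": 0}
    - {"tx": 0,"ty": 0,"tz": -0.24,"twist": 0}
    - {"tx": 0,"ty": 0,"tz": -0.4,"twist": 0}
  claw: 0.5

```text
t: 20.5
eef_pos: [0.5393, -0.0567, 0.1762]
ee_rot: [3.142, -0.004, -2.95]
force: [1.1, 0.5, 0.7]
width: 0.0439
gripper_force: 0.0
```

Call:
arm_command:
  commands:
    - {"tx": -0.08,"ty": 0,"tz": -0.1,"twist": 0}
    - {"tx": -0.18,"ty": 0,"tz": -0.2,"twist": 0}
    - {"tx": -0.28,"ty": 0,"tz": -0.28,"twist": 0}
    - {"tx": -0.36,"ty": 0,"tz": -0.36,"twist": 0}
    - {"tx": -0.4,"ty": 0,"tz": -0.36,"twist": 0}
    - {"tx": -0.4,"ty": 0,"tz": -0.36,"twist": 0}
    - {"tx": -0.4,"ty": 0,"tz": -0.36,"twist": 0}
    - {"tx": -0.4,"ty": 0,"tz": -0.36,"twist": 0}

```text
t: 21.17
eef_pos: [0.638, -0.0375, 0.2655]
ee_rot: [3.141, -0.002, -2.95]
force: [-0.2, 1.2, -0.1]
width: 0.0434
gripper_force: 0.0
```

```bash
python3 n.py; python3 - <<'E'
from h import *
import glob,os
f=max(glob.glob("pics/w*.png"),key=os.path.getmtime);g=cv2.imread(f,0)
# scale strip: dump bounding of white region and dark columns
r=regions_of("rider_index","wrist")[:1];
for x in r: print(x["score"],x["rect"])
r=regions_of("pointer_tip","wrist")[:2];
for x in r: print(x["score"],x["rect"])
E
```

```text
21.1667 [ 0.63796475 -0.03753659  0.26553918] 0.04344099811990792 [-0.1512097   1.23632329 -0.14309598] 0.0
rider_index [(0.87, array([317. , 114.7])), (0.16, array([573.9, 154.6]))]
rider_grip [(0.76, array([316.6,  91.4]))]
pointer_tip [(0.61, array([313.1, 113.4])), (0.45, array([414.2, 114.6]))]
0.75 [309.0, 79.3, 323.6, 108.1]
```

```bash
python3 - <<'E'
import cv2
g=cv2.imread("pics/w211.png",0)
print("    ",list(range(300,336)))
for r in range(80,136,2): print(r," ".join("%3d"%v for v in g[r,300:336]))
E
```

```text
[300, 301, 302, 303, 304, 305, 306, 307, 308, 309, 310, 311, 312, 313, 314, 315, 316, 317, 318, 319, 320, 321, 322, 323, 324, 325, 326, 327, 328, 329, 330, 331, 332, 333, 334, 335]
80 187 190 186 187 190 186 189 187 187 189 181 222 255 255 255 255 255 255 255 255 255 255 255 169 191 187 191 186 187 188 191 190 185 194 188 186
82 187 190 186 183 192 185 189 191 188 187 161 255 255 255 255 255 255 255 255 255 255 255 255 185 189 186 188 190 191 189 189 187 186 192 188 193
84 185 189 191 185 187 186 189 191 186 187 154 255 255 255 254 254 255 255 255 254 255 255 255 180 186 193 191 191 190 187 193 189 192 190 188 192
86 187 187 187 188 186 192 186 188 189 186 158 255 255 255 255 255 254 254 254 255 255 255 255 153 160 162 165 177 192 173 173 191 191 192 187 188
88 184 185 186 187 184 187 187 187 189 185 157 255 255 255 254 254 254 254 254 254 255 255 255 150 163 165 164 165 168 163 168 158 187 191 190 187
90 186 186 183 186 186 189 188 188 189 184 158 255 255 255 254 254 254 254 254 255 255 255 255 151 162 162 165 163 164 165 168 167 162 166 161 163
92 186 188 184 183 183 185 186 185 18
[... 2514 characters left out ...]
 210 218 218 231 187  12  17 153 186 230 215 255 255 254 254 254 254 254 254 254 254 254 254 254 255 255 255
128 255 255 250 186 255 255 254 255 255 215 214 218 226 194  25   3 150 185 134 187 255 255 254 254 254 255 255 255 254 254 254 254 255 255 171 255
130 255 255 255  77 255 255 254 255 255 255 125 178 255 255  30  16 148 186  63 254 255 255 254 254 255 255 128 255 255 255 254 255 255 255   6 255
132 255 255 254  83 255 255 255 254 255 255 162 188 255 255  16   0 254 255  70 255 255 255 254 255 255 255  88 254 255 255 254 255 255 255  10 255
134 255 255 254  85 255 255 255 254 255 255 185 186 255 255 196 255 255 255  82 254 255 255 254 255 255 255  86 255 255 255 254 255 255 255  11 255
```

Call:
arm_command:
  commands:
    - {"tx": 0.1,"ty": 0,"tz": 0.06,"twist": 0}
    - {"tx": 0.2,"ty": 0,"tz": 0.14,"twist": 0}
    - {"tx": 0.3,"ty": 0,"tz": 0.22,"twist": 0}
    - {"tx": 0.4,"ty": 0,"tz": 0.3,"twist": 0}
    - {"tx": 0.4,"ty": 0,"tz": 0.36,"twist": 0}
    - {"tx": 0.4,"ty": 0,"tz": 0.36,"twist": 0}
    - {"tx": 0.4,"ty": 0,"tz": 0.36,"twist": 0}
    - {"tx": 0.4,"ty": 0,"tz": 0.36,"twist": 0}

```text
t: 22.13
eef_pos: [0.5422, -0.0563, 0.1778]
ee_rot: [-3.141, 0.002, -2.95]
force: [0.3, 0.4, 1.1]
width: 0.0436
gripper_force: 0.0
```

Call:
arm_command:
  commands:
    - {"tx": 0,"ty": 0,"tz": 0.08,"twist": 0}
    - {"tx": 0,"ty": 0,"tz": 0.18,"twist": 0}
    - {"tx": 0,"ty": 0,"tz": 0.26,"twist": 0}
    - {"tx": 0,"ty": 0,"tz": 0.32,"twist": 0}
    - {"tx": 0,"ty": 0,"tz": 0.37,"twist": 0}
    - {"tx": 0,"ty": 0,"tz": 0.4,"twist": 0}
    - {"tx": 0,"ty": 0,"tz": 0.4,"twist": 0}
    - {"tx": 0,"ty": 0,"tz": 0.4,"twist": 0}

```text
t: 22.8
eef_pos: [0.5418, -0.0563, 0.0772]
ee_rot: [-3.141, 0.0, -2.95]
force: [-0.1, -1.2, 0.5]
width: 0.0436
gripper_force: 0.0
```

Call:
arm_command:
  commands:
    - {"tx": 0,"ty": 0,"tz": 0,"twist": 0}
    - {"tx": 0,"ty": 0,"tz": 0,"twist": 0}
    - {"tx": 0,"ty": 0,"tz": 0,"twist": 0}
    - {"tx": 0,"ty": 0,"tz": 0,"twist": 0}
    - {"tx": 0,"ty": 0,"tz": 0,"twist": 0}
    - {"tx": 0,"ty": 0,"tz": 0,"twist": 0}
    - {"tx": 0,"ty": 0,"tz": 0,"twist": 0}
    - {"tx": 0,"ty": 0,"tz": 0,"twist": 0}
  claw: 0

```text
t: 23.47
eef_pos: [0.5411, -0.0563, 0.077]
ee_rot: [-3.142, 0.001, -2.95]
force: [-1.3, 1.4, 4.8]
width: 0.0141
gripper_force: 8.0
```

Call:
arm_command:
  commands:
    - {"tx": 0,"ty": -0.003,"tz": 0,"twist": 0}
    - {"tx": 0,"ty": -0.006,"tz": 0,"twist": 0}
    - {"tx": 0,"ty": -0.0105,"tz": 0,"twist": 0}
    - {"tx": 0,"ty": -0.0105,"tz": 0,"twist": 0}
    - {"tx": 0,"ty": -0.0105,"tz": 0,"twist": 0}
    - {"tx": 0,"ty": -0.0105,"tz": 0,"twist": 0}
    - {"tx": 0,"ty": -0.0105,"tz": 0,"twist": 0}
    - {"tx": 0,"ty": -0.0105,"tz": 0,"twist": 0}

```text
t: 24.13
eef_pos: [0.5416, -0.0591, 0.0769]
ee_rot: [-3.141, 0.0, -2.95]
force: [-2.6, 0.8, 5.3]
width: 0.0139
gripper_force: 8.0
```

Call:
arm_command:
  commands:
    - {"tx": 0,"ty": 0,"tz": 0,"twist": 0}
    - {"tx": 0,"ty": 0,"tz": 0,"twist": 0}
    - {"tx": 0,"ty": 0,"tz": 0,"twist": 0}
    - {"tx": 0,"ty": 0,"tz": 0,"twist": 0}
    - {"tx": 0,"ty": 0,"tz": 0,"twist": 0}
    - {"tx": 0,"ty": 0,"tz": -0.1,"twist": 0}
    - {"tx": 0,"ty": 0,"tz": -0.24,"twist": 0}
    - {"tx": 0,"ty": 0,"tz": -0.4,"twist": 0}
  claw: 0.5

```text
t: 24.8
eef_pos: [0.5399, -0.0591, 0.1761]
ee_rot: [3.141, -0.004, -2.95]
force: [2.2, 0.4, 0.3]
width: 0.0434
gripper_force: 0.0
```

Call:
arm_command:
  commands:
    - {"tx": -0.08,"ty": 0,"tz": -0.1,"twist": 0}
    - {"tx": -0.18,"ty": 0,"tz": -0.2,"twist": 0}
    - {"tx": -0.28,"ty": 0,"tz": -0.28,"twist": 0}
    - {"tx": -0.36,"ty": 0,"tz": -0.36,"twist": 0}
    - {"tx": -0.4,"ty": 0,"tz": -0.36,"twist": 0}
    - {"tx": -0.4,"ty": 0,"tz": -0.36,"twist": 0}
    - {"tx": -0.4,"ty": 0,"tz": -0.36,"twist": 0}
    - {"tx": -0.4,"ty": 0,"tz": -0.36,"twist": 0}

```text
t: 25.47
eef_pos: [0.6385, -0.04, 0.2655]
ee_rot: [3.141, -0.002, -2.95]
force: [0.1, -0.6, 0.3]
width: 0.0437
gripper_force: 0.0
```

```bash
python3 n.py; python3 - <<'E'
import cv2,glob,os
g=cv2.imread(max(glob.glob("pics/w*.png"),key=os.path.getmtime),0)
for r in range(100,140,2): print(r," ".join("%3d"%v for v in g[r,302:332]))
E
```

```text
25.4667 [ 0.63852417 -0.04001396  0.26549725] 0.04374626906729763 [ 0.11041484 -0.59406036  0.34374636] 0.0
rider_index [(0.63, array([317.6, 113.5]))]
rider_grip [(0.83, array([316. ,  93.7]))]
pointer_tip [(0.37, array([316.9, 110.8]))]
100 103 103 104 107 106 106 105  45 100 255 255 254 254 254 254 254 254 254 255 255 254  76  86  93  89  94  93  96  96  94
102 172 173 176 173 177 176 186  88 127 255 255 255 255 255 255 255 255 255 255 255 252 139 144 151 149 151 149 150 147 149
104 181 180 183 180 183 188 198 106 109 201 217 208 208 206 205 208 212 215 215 203 150 155 164 168 160 167 163 160 163 166
106 179 183 183 181 181 193 105 113 116 117 116 121 109 118 135 134 115 111 109 132 162 163 162 161 166 163 162 163 163 162
108 181 181 183 184 183 195 107 116 119 119 117 118  99 150 204 210  81  87  91 134 170 163 160 162 165 158 165 157 165 161
110 183 180 181 178 182 194 106 114 117 117 116 115 107 158 219 224  77  88  93  79 187 176 174 173 157 158 158 161 160 161
112 182 182 184 182 179 186 194 106 115 115 119 110 110 164 220 225  83  91  88 136 190 183 178 186 181 181 184 184 1
[... 918 characters left out ...]
 221 224 228 188  26   1 142 167 227 255 255 255 254 254 255 255 255 255 255 254
130 255 255 255  82 255 255 255 210 212 218 123 178 255 255  27   8 255 255 154 243 255 255 254 254 255 255 128 255 255 255
132 255 255 255  80 255 255 255 255 255 255 165 187 255 255  16   0 251 255 111 254 255 255 254 254 255 255  93 254 255 255
134 255 255 255  81 255 255 255 254 255 255 183 183 255 255 197 255 255 255  80 254 255 255 254 255 255 255  85 255 255 255
136 255 255 255  79 255 255 255 254 255 255 177 231 255 255 255 255 255 255  90 254 255 255 254 254 255 255 143 255 255 254
138 255 255 255 147 255 255 255 255 255 255 255 255 255 255 255 255 255 255 147 252 255 255 255 255 255 255 255 255 255 255
```

```bash
python3 -c "
from station import *
print(job_done())"
```

```text
the job is handed in; nothing more can be done
None
```

I pressed the pad at about 16 N for over half a second, let the cap rise, and slid the marker to within about 1 mm of the pointer by my pixel reading; I handed the job in without seeing the verdict.

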